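Take a colour reading of a sample on a tilted table

ROBOT

A 6-joint arm with a two-finger parallel gripper is mounted at the origin on a cart in front of the work surface, level with it; the furniture and walls round the work are solid. World frame = base frame: x ahead of the robot, y to its left, z up, the work surface at z = 0. Lengths are in m, angles in rad, forces in N, time in s.
With the tool pointing down it reaches from about 0.4 to 0.925 m from the base axis. Payload 12.5 kg.
Tool frame: the origin (TCP) lies on the centre line of the jaws, within the pads' length; the fingertips stand 17 mm ahead of it and the grasp point (between the pads) lies 2 mm behind it; z points along the fingers, y is the line along which they close (so a half turn about z gives the same grasp; the last joint's range is limited). The gripper opens to 95 mm and grips with 3 to 60 N. Pads are 20 mm wide; open, the fingers measure 119 mm over their backs; the gripper's body (75 mm by 180 mm) begins 59 mm behind the grasp point.
Start: joints at [-1.364, 0.491, 1.559, -0, 1.092, -0.106], TCP at [0.192, -0.595, 0.232] pointing down, gripper open.
Joint ranges: [-3.1, 3.1], [-0.84, 2.19], [0.05, 2.79], [-1.13, 4.28], [0.06, 2.93], [-2.69, 2.69]. Speed limits (rad/s): [2.22, 2.22, 2.79, 3.14, 3.14, 3.14].

INTERFACE

Orientations are given as a unit quaternion [w, x, y, z].
In Python, from station import * gives the robot as it stands.
- The arm moves only by the tool jog_arm, never from a script. Its argument "moves" is a list of rows, each a list of 7 numbers: the shift along the tool's x, y, z in cm, then the turn, a rotation vector about the tool's x, y, z in degrees, then the closure, from 0 (fully open) to 1 (shut). In form: [[x, y, z, ax, ay, az, gripper], ...]. A call has 1 to 20 rows; each row is the pose to reach, as a shift and turn from the pose commanded when the call began, along the tool's axes at that moment; what a row does not reach only later rows make up. A row lasts 1/12 s, in which the tool goes at most 41.7 mm and 7.16 degrees, less where a joint would pass 70% of its speed; a pose out of reach is approached as far as the arm can. A call with a gripper value outside its range is refused whole. The fingers move at their own pace and stop on an object; the grip force is fixed at half the most. Time passes only in rows, so rows that repeat a pose let the fingers close. It gives the time, the measured TCP pose, the force, the opening and the grip force at its end, in the units of the state.
- get_obs(): the state, without advancing time (a new reading comes with each control period).
- grab_frame(name): name is "scene" or "top"; returns the picture (400x640x3 uint8, red, green, blue); there is no depth.
- get_calibration(name): a dict with "fovy" (degrees; the focal length in pixels is half the picture's height over the tangent of half this angle, whatever the lens; pixels are square), "cx", "cy" (the principal point, pixels), "D" ([k1, k2, p1, p2, k3] as OpenCV has them; the pictures are not rectified), "R" (3x3) and "t" (3): a world point X has camera coordinates R X + t. Camera axes: x right, y down, z forward; pixel columns grow to the right and rows downward; lengths in m; the calibration is good to about 2 mm. A picture is of the moment at which its call begins. get_calibration takes no time and is no camera call.
- close_job(): hands the job in; it is judged then, once.
Trained networks look in the newest picture that a camera, given by its name, has taken for a name from the list of things; names that differ only in an ending like _2 or _b are one class to them, and where a whole thing is asked for, a point or a joint stands for the part that bears it (a point fixed in the world has none). Each returns a list of dicts, best first, with "p" (0 to 1); they miss things now and then, are a little off and sometimes report something else, mostly with a low value. They report only what shows in the picture. A call takes as long as a camera call. They do not tell look-alikes from the thing itself.
- find_in(camera, thing): "box" ([left, top, right, bottom] as shares, 0 to 1, of the picture: columns of its width, rows of its height, round what is visible of it).
- mark_of(camera, thing): "point" ([column, row] as shares, 0 to 1, of the picture: columns of its width, rows of its height: a listed point, or the origin of a listed thing).
The state is a dict: "time": time; "joints": joint angles; "qvel": joint speeds; "tau": joint torques, N m; "ee_pos": TCP position; "orientation": TCP orientation; "ft_force": force on the tool from outside, world axes, zero at the start; "torque": the same for the moment, N m; "width": opening from 0.0 (shut) to 1.0 (fully open); "grip_force": force on a finger pad.
Only numpy, scipy, OpenCV 4.12 (cv2) and the standard library are available. Lean on these libraries where they do the work, as an engineer would, in place of code of your own. Each camera call takes 0.05 s, during which the arm holds its last target. There are 200 camera calls.

TASK

Take the hand-held colour reader off its rest and take a reading of the round patch only: hold the reader's window square to the patch and centred on it, 30 mm off its surface and without touching the stand, and keep it steady there for a good two seconds. Then lay the reader back in its rest as it lay before, and leave everything else as it stands.

Things in the scene. Friction and masses are not known exactly. Their poses are not given: they have to be found in the camera images.
- reader: Loose grey hand-held reader, 0.2 kg: grip bar with a head that hangs down at one end. Origin: underside of the grip where it is best gripped; x along the bar to the head, z out of its top. Frame, mm: bar x -80 to 52, y -15 to 15, z 0 to 30; head x 46 to 86, y -18 to 18, z -25 to 33. Window (dark ring, 26 mm) in the head's underside looks along -z
- reader_window (a point): Centre of the reader's window, in the reader's frame at (66, 0, -25) mm; axes as the reader's
- reader_spot (a point): The point the reader measures: 30 mm straight out of the window (reader frame (66, 0, -55) mm); axes as the reader's
- rest: Fixed aluminium rest: base 130 x 80 x 8 mm, two 8 mm thick saddles at x = -46 and +36 mm. Origin on the worktop below the lying reader's origin; x to the reader's head, z up. Saddle floors are 48 mm up; flared prongs, 35 mm apart inside, rise 19 mm more. The grip is free on both sides between the saddles. The reader lies with its x and z along the rest's
- rest_window_home (a point): Where the centre of the reader's window is when the reader lies in its rest: in the rest's frame at (66, 0, 23) mm; axes as the rest's
- stand_round: Fixed stand with the round patch: base 120 x 130 x 8 mm, cheeks at y = -55 and +55 mm, 117 mm high, holding a tilting table 100 x 98 x 8 mm pivoted across its middle 100 mm above the worktop; small black knobs outside reach y = +-68 mm. Origin: centre of the base's underside; the table faces -x and up
- round_patch (a point): Centre of the round black patch (36 mm across) on the white face of its tilted table. z is the face's outward normal, x points up the slope, y lies level along the pivot
- stand_round_table (a joint): Tilt of the table with the round patch (rad): 0 level, grows as it tips to face the stand's -x side; held by friction, between 23 and 38 degrees at the start
- stand_square: Second fixed stand, the same but with a square black patch: not the one to read
- square_patch (a point): Centre of the square black patch (32 mm) on the second stand's tilted table; axes as for the round patch
- stand_square_table (a joint): Tilt of the table with the square patch (rad), as for the other
- jar: Bystander: pale jar with a white lid, 56 mm across, 55 mm high; origin at the centre of its underside
- stamp: Bystander: wooden stamp block with red dots on top, 55 x 65 x 27 mm; origin at the centre of its underside
Things that resemble listed ones, but are neither listed nor needed, are in the scene too. Leave any blue look-alike of the reader alone.

How it is judged:
On the way, in this order (a step that is already met when the one before it is completed fails the run):
1. the reader is lifted off its rest by the gripper: window more than 60 mm from its home (distance between reader_window and rest_window_home above 0.06 m and contact force between the fingers and reader above 0.5 N), for 0.1 s.
2. aimed and held 1.5 s: measured point (30 mm out of the window) within 12 mm of the round patch's centre, square to it within 0.2 rad, slower than 20 mm/s and 0.15 rad/s (distance between reader_spot and round_patch below 0.012 m and angle between the z axis of reader_spot and the z axis of round_patch, either way round below 0.2 rad and linear speed of reader below 0.02 m/s and angular speed of reader below 0.15 rad/s), for 1.5 s.
At the end, for the whole second after the job is handed in: The reader lies at rest in its two saddles as at the start: window within 12 mm of its home, underside at saddle height within 5 mm, level within 0.08 rad and lined up with the rest within 0.12 rad; the jar and the stamp are within 20 mm of where they stood (distance between reader_window and rest_window_home below 0.012 m and z of reader in the frame of rest between 0.043 and 0.053 m and angle between the z axis of reader and the z axis of rest, either way round below 0.08 rad and angle between the x axis of reader and the x axis of rest, either way round below 0.12 rad and linear speed of reader below 0.01 m/s and distance of each of jar, stamp from where it was at the start of the episode below 0.02 m); the robot touches nothing.
It fails at once if the reader presses on the stand with the round patch (over 1 N) (contact force between reader and stand_round above 1 N).
It fails at once if the arm or its fingers press on the stand with the round patch (over 2 N) (contact force between any of the arm, the fingers and stand_round above 2 N).
It fails at once if the arm, its fingers or the reader press on the stand with the square patch (over 2 N) (contact force between any of the arm, the fingers, reader and stand_square above 2 N).
It fails at once if a reading is taken of the square patch: measured point within 12 mm of it, square within 0.2 rad and nearly still (distance between reader_spot and square_patch below 0.012 m and angle between the z axis of reader_spot and the z axis of square_patch, either way round below 0.2 rad and linear speed of reader below 0.02 m/s).
It fails at once if the jar or the stamp is pushed away (over 20 mm) (distance of any of jar, stamp from where it was at the start of the episode above 0.02 m).
It also fails if it takes over 59 s, if anything falls off the work surface, if the arm or the gripper's body presses on something with over 40 N, if the wrist force passes 120 N, or if a joint passes its speed limit or range.

## Working session

There is one attempt and no reset: what is moved stays moved. The work goes in short steps, Python scripts to look and compute and a tool call to move; the robot and the scene stay as the last step left them, time stands still between calls to the robot, and variables do not carry over. Pictures are saved under pics/ and viewed, at most 13 in all, crops included, and the job is handed in when it is done.

Besides the shell and the picture viewer there is one more tool, called after ">>>" as a command line: name --pt "numbers of a row" for each row, then --argument value for the rest. jog_arm: Moves the arm, as the interface text tells. Its arguments: {"type":"object","properties":{"moves":{"type":"array"}},"required":["moves"]}

```bash
mkdir -p pics; python3 - <<'E'
from station import *
import cv2
for c in("scene","top"):
    im=grab_frame(c); cv2.imwrite(f"pics/{c}0.png",im[:,:,::-1])
    k=get_calibration(c); print(c,k)
    for n in["reader","rest","stand_round","stand_square","jar","stamp","round_patch","square_patch","reader_window"]:
        print(n,[(round(d["p"],2),round(d["point"][0]*640),round(d["point"][1]*400)) for d in mark_of(c,n)][:4])
E
```

```text
scene {'fovy': 42.2402103721495, 'cx': 313.9971204232855, 'cy': 202.84996693788574, 'D': array([-0.15509167,  0.        ,  0.        ,  0.        ,  0.        ]), 'R': array([[-0.7222705 , -0.69158432,  0.0060385 ],
       [-0.5141157 ,  0.53104638, -0.67355385],
       [ 0.46261255, -0.48959256, -0.73911349]]), 't': array([0.40442274, 0.33291075, 1.58494057])}
reader [(0.57, 296, 263)]
rest [(0.86, 295, 270), (0.4, 392, 192)]
stand_round [(0.79, 372, 157)]
stand_square [(0.7, 320, 182), (0.53, 392, 188)]
jar [(0.77, 219, 284)]
stamp [(0.47, 391, 192)]
round_patch [(0.69, 321, 163), (0.58, 375, 136)]
square_patch [(0.72, 321, 165), (0.2, 297, 273)]
reader_window [(0.88, 280, 258), (0.87, 348, 257)]
top {'fovy': 47.83140978686582, 'cx': 321.0522100740167, 'cy': 202.60136318969091, 'D': array([-0.03814885,  0.        ,  0.        ,  0.        ,  0.        ]), 'R': array([[-0.00311478, -0.99986839,  0.01592155],
       [-0.99370852,  0.00131231, -0.11198956],
       [ 0.11195392, -0.01617021, -0.99358183]]), 't': array([-0.00258181,  0.54552826,  1.66343713])}
reader [(0.81, 262, 233), (0.57, 305, 237), (0.23, 263, 213)]
rest [(0.62, 358, 171), (0.59, 264, 228)]
stand_round [(0.62, 418, 191)]
stand_square [(0.56, 356, 173)]
jar []
stamp [(0.7, 399, 233), (0.18, 423, 186)]
round_patch [(0.78, 421, 187), (0.53, 263, 215)]
square_patch [(0.95, 359, 168), (0.42, 422, 186), (0.27, 261, 213)]
reader_window [(0.77, 261, 214), (0.74, 303, 257)]
```

View pics/scene0.png

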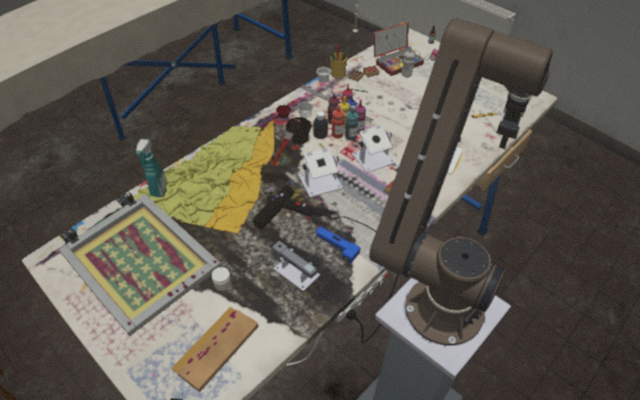

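View pics/top0.png

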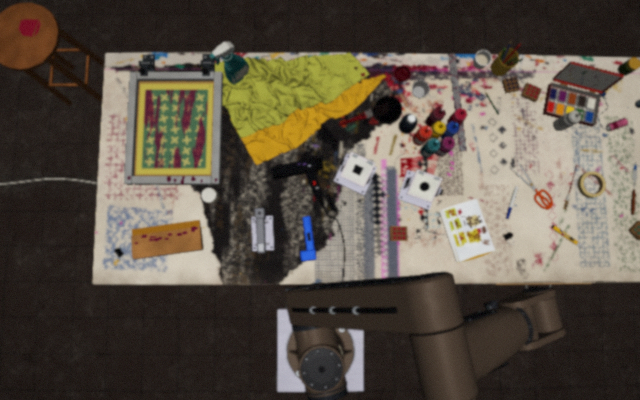

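The scene shows the grey reader on its rest (scene ~296,263; top ~262,230). The blue look-alike is at scene 338,243 / top 308,238. One stand is at scene 320,170 / top 355,173 (square by the network), the other at scene 375,145 / top 420,187 (round). The jar is at top 209,195 and the stamp at top 399,233. Next, a close crop to check these.

```bash
python3 - <<'E'
import cv2,numpy as np
t=cv2.imread("pics/top0.png");s=cv2.imread("pics/scene0.png")
r=lambda i,x,y,w,h,k:cv2.resize(i[y:y+h,x:x+w],None,fx=k,fy=k,interpolation=cv2.INTER_CUBIC)
a=np.hstack([r(t,235,195,50,66,6),r(t,330,145,115,66,4)[:264].copy() if 0 else cv2.resize(r(t,330,145,115,66,4),(460,396))])
cv2.imwrite("pics/c1.png",a)
b=np.hstack([r(s,265,230,65,60,6),r(s,298,122,100,90,4)])
cv2.imwrite("pics/c2.png",b);print(a.shape,b.shape)
E
```

```text
(396, 760, 3) (360, 790, 3)
```

View pics/c1.png

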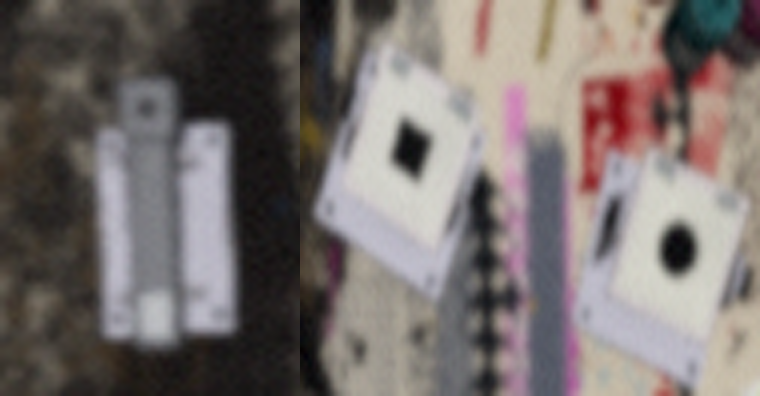

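View pics/c2.png

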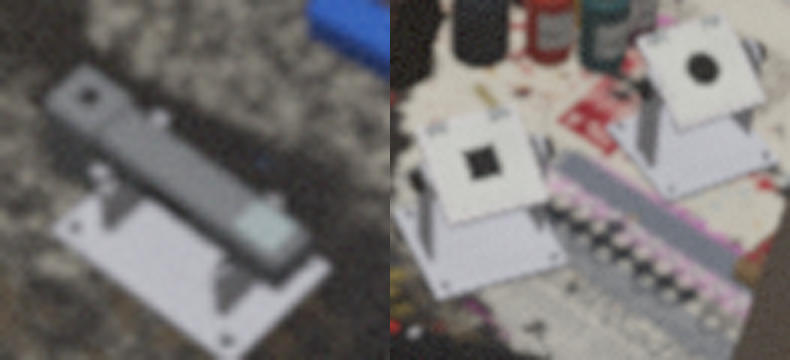

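The crops confirm it. The reader is the grey one in the rest, head up-image at top ≈(259.5,213). The left stand (≈358,169) has the square patch, and the right stand (≈424,186) has the round one. Next I fit the models to the corners in both views.

```bash
cat > fit.py <<'E'
from station import *
import cv2,numpy as np
from scipy.optimize import least_squares
K={c:get_calibration(c) for c in("top","scene")}
def proj(c,P):
    k=K[c];f=200/np.tan(np.radians(k["fovy"]/2))
    M=np.array([[f,0,k["cx"]],[0,f,k["cy"]],[0,0,1.]])
    return cv2.projectPoints(np.asarray(P,float).reshape(-1,3),cv2.Rodrigues(k["R"])[0],k["t"],M,k["D"])[0].reshape(-1,2)
def W(p,P):
    c,s=np.cos(p[2]),np.sin(p[2]);P=np.asarray(P,float)/1000
    return P@np.array([[c,s,0],[-s,c,0],[0,0,1]])+[p[0],p[1],0]
def conv(name,u,v):
    if name=="tl":return 235+(u+.5)/6-.5,195+(v+.5)/6-.5
    if name=="tr":return 330+(u-299.5)/4-.5,145+(v+.5)/6-.5
    if name=="sl":return 265+(u+.5)/6-.5,230+(v+.5)/6-.5
    return 298+(u-389.5)/4-.5,122+(v+.5)/4-.5
def solve(obs,model,p0):
    # obs: (crop, u,v, key)
    def res(p):
        m=model(p);return np.concatenate([proj("top" if o[0][0]=="t" else "scene",m[o[3]])[0]-conv(*o[:3]) for o in obs])
    r=least_squares(res,p0,loss="soft_l1",f_scale=.7)
    return r.x,res(r.x).reshape(-1,2),r.cost
def readerm(p):
    return {k:W(p,v) for k,v in dict(hl=(86,18,81),hr=(86,-18,81),br=(46,-18,81),bl=(46,18,81),el=(-80,15,78),er=(-80,-15,78),
     Bfl=(65+p[3],40,8),Bfr=(65+p[3],-40,8),Bbr=(-65+p[3],-40,8),Bbl=(-65+p[3],40,8)).items()}
def standm(p):
    c,s=np.cos(p[3]),np.sin(p[3])
    q=lambda x,y,n:(x*c-n*s,y,100+x*s+n*c)
    n=p[4] if len(p)>4 else 4
    d=dict(pc=q(0,0,n),ul=q(50,49,n),ur=q(50,-49,n),dl=q(-50,49,n),dr=q(-50,-49,n),
     Bfl=(-60,65,8),Bfr=(-60,-65,8),Bul=(60,65,8),Bur=(60,-65,8))
    return {k:W(p,v) for k,v in d.items()}
E
cat > run1.py <<'E'
from fit import *
np.set_printoptions(precision=3,suppress=True)
ro=[("tl",117,80,"hl"),("tl",179,79,"hr"),("tl",132,347,"el"),("tl",181,345,"er"),
("tl",98,124,"Bfl"),("tl",230,121,"Bfr"),("tl",238,331,"Bbr"),("tl",103,339,"Bbl"),
("sl",45,103,"hl"),("sl",85,66,"hr"),("sl",312,234,"er"),("sl",275,272,"el"),("sl",50,228,"Bfl"),("sl",238,358,"Bbl"),("sl",329,266,"Bbr")]
p,r,c=solve(ro,readerm,[.5,.2,0,0]);print("reader",p,c);print(np.c_[[o[3] for o in ro],r.round(1)].tolist())
S={"round":[("tr",678,249,"pc"),("tr",652,150,"ul"),("tr",748,203,"ur"),("tr",610,285,"dl"),("tr",708,338,"dr"),("tr",580,318,"Bfl"),("tr",690,387,"Bfr"),
("sr",703,68,"pc"),("sr",637,40,"ul"),("sr",720,12,"ur"),("sr",763,97,"dr"),("sr",680,128,"dl"),("sr",662,195,"Bfl"),("sr",776,158,"Bfr"),("sr",612,127,"Bul")],
"square":[("tr",411,148,"pc"),("tr",375,50,"ul"),("tr",483,125,"ur"),("tr",345,178,"dl"),("tr",435,248,"dr"),("tr",316,215,"Bfl"),("tr",437,299,"Bfr"),
("sr",482,163,"pc"),("sr",416,130,"ul"),("sr",522,98,"ur"),("sr",550,190,"dr"),("sr",445,222,"dl"),("sr",438,298,"Bfl"),("sr",567,262,"Bfr"),("sr",395,207,"Bul")]}
for n,o in S.items():
  for p0 in([.6,-.2,-.3,.5],[.6,-.2,-.3,.5,4]):
    p,r,c=solve(o,standm,p0);print(n,p,c,"patch",standm(p)["pc"]);print(np.c_[[a[3] for a in o],r.round(1)].tolist())
E
python3 run1.py
```

```text
reader [ 0.436  0.218  0.047 -2.688] 4.728929939570956
[['hl', '0.2', '-0.1'], ['hr', '-0.2', '-0.4'], ['el', '0.2', '1.3'], ['er', '0.4', '1.2'], ['Bfl', '0.3', '1.0'], ['Bfr', '-0.6', '0.5'], ['Bbr', '-0.6', '-0.1'], ['Bbl', '0.6', '-0.4'], ['hl', '-1.1', '-0.7'], ['hr', '0.0', '-1.2'], ['er', '0.5', '-0.1'], ['el', '0.3', '-0.4'], ['Bfl', '-0.1', '-0.0'], ['Bbl', '-1.8', '0.7'], ['Bbr', '-0.4', '0.2']]
round [ 0.6   -0.379 -0.355  0.472] 8.381430646047388 patch [ 0.599 -0.378  0.104]
[['pc', '0.3', '-0.4'], ['ul', '-0.5', '-1.1'], ['ur', '1.1', '-0.5'], ['dl', '-0.6', '1.2'], ['dr', '0.0', '1.5'], ['Bfl', '-2.0', '0.1'], ['Bfr', '2.4', '0.3'], ['pc', '-0.6', '0.0'], ['ul', '-0.6', '-0.9'], ['ur', '0.6', '-0.7'], ['dr', '0.7', '0.6'], ['dl', '-0.6', '0.2'], ['Bfl', '0.5', '0.9'], ['Bfr', '0.6', '0.2'], ['Bul', '-2.0', '-1.1']]
round [ 0.6   -0.379 -0.357  0.457  2.654] 8.35168552243378 patch [ 0.599 -0.379  0.102]
[['pc', '0.4', '-0.5'], ['ul', '-0.4', '-1.2'], ['ur', '1.2', '-0.6'], ['dl', '-0.5', '1.1'], ['dr', '0.1', '1.5'], ['Bfl', '-2.0', '0.0'], ['Bfr', '2.4', '0.3'], ['pc', 
[... 352 characters left out ...]
], ['dr', '1.1', '-0.0'], ['Bfl', '-0.1', '-0.2'], ['Bfr', '0.3', '0.5'], ['pc', '0.0', '0.2'], ['ul', '0.4', '-1.9'], ['ur', '-0.8', '0.1'], ['dr', '-1.1', '3.6'], ['dl', '0.0', '2.0'], ['Bfl', '-0.4', '-0.5'], ['Bfr', '0.1', '-0.1'], ['Bul', '-0.4', '0.7']]
square [ 0.66  -0.137 -0.454  0.758  6.341] 7.0613983390012525 patch [ 0.656 -0.135  0.105]
[['pc', '0.1', '0.6'], ['ul', '2.0', '0.2'], ['ur', '-0.2', '-0.4'], ['dl', '-0.4', '0.3'], ['dr', '1.0', '0.1'], ['Bfl', '-0.1', '-0.4'], ['Bfr', '0.3', '0.4'], ['pc', '0.1', '0.0'], ['ul', '0.5', '-2.0'], ['ur', '-0.7', '-0.1'], ['dr', '-1.0', '3.4'], ['dl', '0.1', '1.9'], ['Bfl', '-0.5', '-0.6'], ['Bfr', '0.0', '-0.2'], ['Bul', '-0.4', '0.6']]
```

```bash
cat > ov.py <<'E'
from fit import *
def cent(c,x,y):
    g=cv2.cvtColor(cv2.imread(f"pics/{c}0.png"),6)[y-9:y+10,x-9:x+10].astype(float)
    w=np.clip(140-g,0,None); n,l=cv2.connectedComponents((w>0).astype(np.uint8)); w[l!=l[9,9]]=0
    Y,X=np.mgrid[-9:10,-9:10]; return x+(w*X).sum()/w.sum(),y+(w*Y).sum()/w.sum()
for n,a,b in(("round",(424,186),(376,139)),("square",(358,169),(321,163))):
    A,B=cent("top",*a),cent("scene",*b)
    r=least_squares(lambda P:np.concatenate([proj("top",P)[0]-A,proj("scene",P)[0]-B]),[.6,-.3,.1]);print(n,A,B,r.x.round(4),r.fun.round(2))
def draw(c,x,y,w,h,k,polys):
    i=cv2.imread(f"pics/{c}0.png");i=cv2.resize(i[y:y+h,x:x+w],None,fx=k,fy=k,interpolation=cv2.INTER_CUBIC)
    for P,col in polys:
        q=(proj(c,P)-[x,y]+.5)*k-.5
        cv2.polylines(i,[q.round().astype(int)],True,col,1)
    return i
m=standm([.6,-.379,-.356,.465]);rd=readerm([.436,.218,.047,-2.7])
sp=[([m[k] for k in("ul","ur","dr","dl")],(0,0,255)),([m[k] for k in("Bul","Bur","Bfr","Bfl")],(0,200,0))]
rp=[([rd[k] for k in("hl","hr","br","bl")],(0,0,255)),([rd[k] for k in("Bfl","Bfr","Bbr","Bbl")],(0,200,0)),([rd[k] for k in("el","er","br","bl")],(0,255,255))]
o=np.vstack([np.hstack([draw("top",390,155,60,60,5,sp),draw("scene",345,115,60,60,5,sp)]),np.hstack([draw("top",230,200,60,60,5,rp),draw("scene",268,230,60,60,5,rp)])])
cv2.imwrite("pics/ov.png",o)
E
python3 ov.py
```

```text
round (np.float64(424.08417920896045), np.float64(186.12215610780538)) (np.float64(375.78893833439287), np.float64(138.69834710743802)) [ 0.5961 -0.3766  0.1059] [ 0.12  0.16 -0.21 -0.02]
square (np.float64(357.26503759398497), np.float64(169.41484962406014)) (np.float64(320.7593107281823), np.float64(162.25097276264592)) [ 0.6573 -0.1349  0.1052] [ 0.16  0.21 -0.26 -0.04]
```

View pics/ov.png

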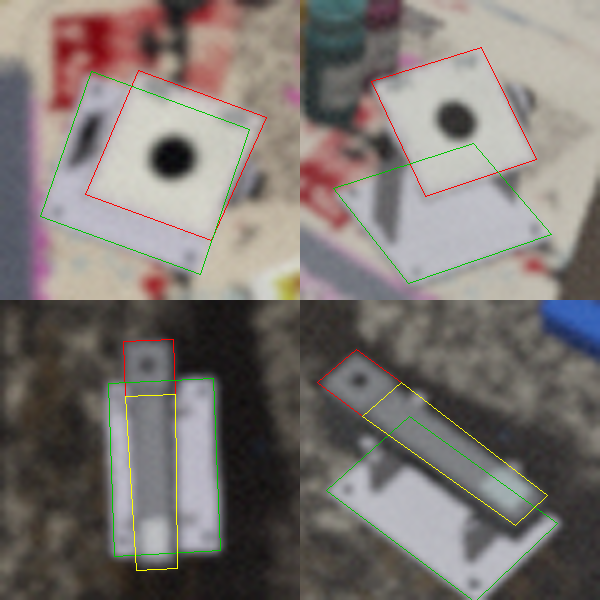

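```bash
cat > go.py <<'E'
from station import *
import numpy as np
from scipy.spatial.transform import Rotation as R
np.set_printoptions(precision=2,suppress=True)
def Rq(q): return R.from_quat([q[1],q[2],q[3],q[0]])
def RM(yaw,tilt=0): # reader orientation, x upslope
    return R.from_euler("z",yaw)*R.from_euler("y",-tilt)
FLIP=R.from_euler("x",np.pi)
def tool(Rr): return Rr*FLIP       # tool x = reader x, z = -reader z
def rel(*targets):
    o=get_obs();T=Rq(o["orientation"]);p=np.array(o["ee_pos"])
    print("t",o["time"],"p",p.round(4),"q",np.round(o["orientation"],3),"j",np.round(o["joints"],2),"w",round(o["width"],3),"F",np.round(o["ft_force"],1),o["grip_force"])
    for P,Q in targets:
        c=[]
        for q in(Q,Q*R.from_euler("z",np.pi)): c.append((T.inv()*q).as_rotvec(degrees=True))
        print("shift cm",T.inv().apply(np.array(P)-p)*100,"rot",c[0],"| alt",c[1])
E
python3 - <<'E'
from go import *
g=tool(RM(.047))
rel(([.40,-.30,.30],g),([.437,.218,.25],g),([.437,.218,.06],g))
E
```

```text
t 1.0 p [ 0.19 -0.59  0.23] q [0.   0.99 0.16 0.  ] j [-1.36  0.49  1.56  0.    1.09 -0.11] w 1.0 F [-0.1 -0.  -0.2] 0.0
shift cm [ 28.82 -21.65  -6.84] rot [ 0.01 -0.   15.23] | alt [   0.      0.01 -164.77]
shift cm [ 48.29 -69.8   -1.84] rot [ 0.01 -0.   15.23] | alt [   0.      0.01 -164.77]
shift cm [ 48.29 -69.8   17.16] rot [ 0.01 -0.   15.23] | alt [   0.      0.01 -164.77]
```

>>> jog_arm --pt "3 -2 -1 0 0 1.5 0" --pt "6 -4.5 -2 0 0 3 0" --pt "9 -7 -3 0 0 4.5 0" --pt "12 -9 -4 0 0 6 0" --pt "15 -11 -5 0 0 7.5 0" --pt "18 -13.5 -6 0 0 9 0" --pt "21 -16 -7 0 0 11 0" --pt "24 -18 -7 0 0 12 0" --pt "27 -20 -7 0 0 14 0" --pt "28.8 -21.7 -7 0 0 15.2 0" --pt "28.8 -21.7 -7 0 0 15.2 0"

```text
time: 1.92
ee_pos: [0.4012, -0.2963, 0.302]
orientation: [-0.0, 1.0, 0.025, 0.0]
ft_force: [-0.2, -1.0, 0.2]
width: 1.0
grip_force: 0.0
```

```bash
python3 - <<'E'
from go import *
g=tool(RM(.047))
rel(([.437,.218,.20],g))
E
```

```text
t 1.9167 p [ 0.4 -0.3  0.3] q [-0.    1.    0.03  0.  ] j [-0.77  0.24  1.76  0.    1.14  0.75] w 1.0 F [-0.2 -1.   0.2] 0.0
shift cm [  6.12 -51.19  10.21] rot [-0.01 -0.04  0.15] | alt [   0.06   -0.02 -179.85]
```

>>> jog_arm --pt "0.5 -3.5 0 0 0 0 0" --pt "1 -7 0 0 0 0 0" --pt "1.5 -10.5 0 0 0 0 0" --pt "2 -14 0 0 0 0 0" --pt "2.5 -17.5 0 0 0 0 0" --pt "3 -21 0 0 0 0 0" --pt "3.5 -24.5 0 0 0 0 0" --pt "4 -28 0 0 0 0 0" --pt "4.5 -31.5 0.5 0 0 0 0" --pt "5 -35 1 0 0 0 0" --pt "5.3 -38.5 2 0 0 0 0" --pt "5.6 -42 3 0 0 0 0" --pt "5.8 -45.5 4 0 0 0 0" --pt "6 -48.5 6 0 0 0 0" --pt "6.1 -51.2 8 0 0 0.1 0" --pt "6.1 -51.2 10 0 0 0.1 0" --pt "6.1 -51.2 10.2 0 0 0.1 0" --pt "6.1 -51.2 10.2 0 0 0.1 0"

```text
time: 3.42
ee_pos: [0.436, 0.2144, 0.1991]
orientation: [0.0, 1.0, 0.023, -0.001]
ft_force: [-0.2, 0.3, 0.7]
width: 1.004
grip_force: 0.0
```

```bash
python3 - <<'E'
from go import *
import cv2
g=tool(RM(.047))
rel(([.437,.218,.06],g))
a=grab_frame("scene")[170:300,215:375,::-1];b=grab_frame("top")[170:300,190:350,::-1]
cv2.imwrite("pics/g1.png",cv2.resize(np.hstack([a,b]),None,fx=2.5,fy=2.5,interpolation=2))
E
```

```text
t 3.4167 p [0.44 0.21 0.2 ] q [ 0.    1.    0.02 -0.  ] j [ 0.32  0.34  1.93 -0.    0.88  1.85] w 1.004 F [-0.2  0.3  0.7] 0.0
shift cm [ 0.14 -0.37 13.91] rot [ 0.05  0.12 -0.04] | alt [  0.18  -0.07 179.96]
```

View pics/g1.png

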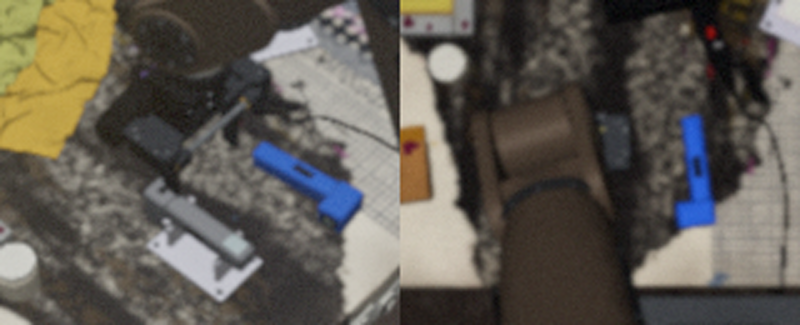

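The gripper is above the grey reader, with the jaws across its bar and the blue one well clear. Now descending.

>>> jog_arm --pt "0 0 2 0 0 0 0" --pt "0 0 4 0 0 0 0" --pt "0 0 6 0 0 0 0" --pt "0 0 7 0 0 0 0" --pt "0 0 7 0 0 0 0" --pt "0 0 7 0 0 0 0" --pt "0 0 7 0 0 0 0"

```text
time: 4.1
ee_pos: [0.4371, 0.2145, 0.131]
orientation: [-0.0, 1.0, 0.022, 0.001]
ft_force: [0.7, -0.6, -0.3]
width: 1.003
grip_force: 0.0
```

```bash
python3 - <<'E'
from go import *
g=tool(RM(.047))
rel(([.437,.218,.06],g))
E
```

```text
t 4.1 p [0.44 0.21 0.13] q [-0.    1.    0.02  0.  ] j [ 0.32  0.44  2.   -0.    0.7   1.85] w 1.003 F [ 0.7 -0.6 -0.3] 0.0
shift cm [-0.   -0.35  7.1 ] rot [-0.03 -0.12 -0.12] | alt [ -0.19   0.04 179.88]
```

>>> jog_arm --pt "0 -0.3 1 0 0 0 0" --pt "0 -0.3 2.5 0 0 0 0" --pt "0 -0.3 4 0 0 0 0" --pt "0 -0.3 5.5 0 0 0 0" --pt "0 -0.3 6.5 0 0 0 0" --pt "0 -0.3 7.1 0 0 0 0" --pt "0 -0.3 7.1 0 0 0 0" --pt "0 -0.3 7.1 0 0 0 0.3" --pt "0 -0.3 7.1 0 0 0 0.45" --pt "0 -0.3 7.1 0 0 0 0.55" --pt "0 -0.3 7.1 0 0 0 0.55" --pt "0 -0.3 7.1 0 0 0 0.55"

```text
time: 5.1
ee_pos: [0.4363, 0.2178, 0.059]
orientation: [-0.0, 1.0, 0.023, 0.0]
ft_force: [-0.7, 1.0, 0.3]
width: 0.709
grip_force: 0.0
```

```bash
python3 - <<'E'
from go import *
import cv2
g=tool(RM(.047))
rel(([.437,.218,.06],g))
a=grab_frame("scene")[190:300,235:365,::-1];b=grab_frame("top")[190:300,200:330,::-1]
cv2.imwrite("pics/g2.png",cv2.resize(np.hstack([a,b]),None,fx=3,fy=3,interpolation=2))
E
```

```text
t 5.1 p [0.44 0.22 0.06] q [-0.    1.    0.02  0.  ] j [ 0.33  0.57  2.05 -0.    0.52  1.85] w 0.709 F [-0.7  1.   0.3] 0.0
shift cm [ 0.08 -0.02 -0.1 ] rot [-0.01 -0.04 -0.07] | alt [ -0.07   0.01 179.93]
```

View pics/g2.png

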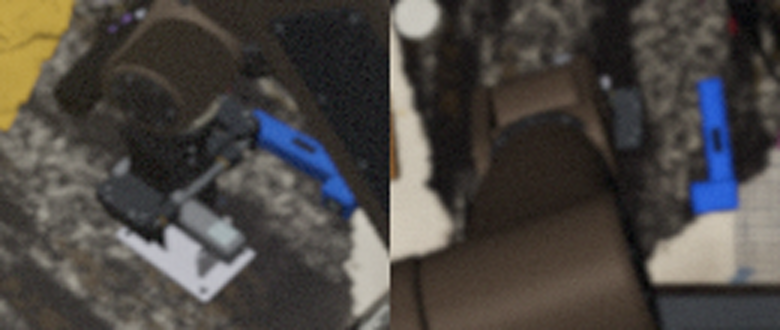

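The gripper is straddling the grip bar and the reader is undisturbed. Now closing.

>>> jog_arm --pt "0 0 0 0 0 0 0.65" --pt "0 0 0 0 0 0 0.65" --pt "0 0 0 0 0 0 0.75" --pt "0 0 0 0 0 0 0.8" --pt "0 0 0 0 0 0 0.9" --pt "0 0 0 0 0 0 1" --pt "0 0 0 0 0 0 1" --pt "0 0 0 0 0 0 1" --pt "0 0 0 0 0 0 1" --pt "0 0 0 0 0 0 1" --pt "0 0 0 0 0 0 1" --pt "0 0 0 0 0 0 1" --pt "0 0 0 0 0 0 1" --pt "0 0 0 0 0 0 1"

```text
time: 6.37
ee_pos: [0.4361, 0.2177, 0.0586]
orientation: [0.0, 1.0, 0.023, -0.0]
ft_force: [-0.1, 0.1, -0.8]
width: 0.315
grip_force: 30.0
```

```bash
python3 - <<'E'
from go import *
rel()
E
```

```text
t 6.3667 p [0.44 0.22 0.06] q [ 0.    1.    0.02 -0.  ] j [ 0.33  0.57  2.05 -0.    0.52  1.85] w 0.315 F [-0.1  0.1 -0.8] 29.970227479934692
```

>>> jog_arm --pt "0 0 -0.5 0 0 0 1" --pt "0 0 -1.5 0 0 0 1" --pt "0 0 -3 0 0 0 1" --pt "0 0 -5 0 0 0 1" --pt "0 0 -7.5 0 0 0 1" --pt "0 0 -10 0 0 0 1" --pt "0 0 -13 0 0 0 1" --pt "0 0 -16 0 0 0 1" --pt "0 0 -19 0 0 0 1" --pt "0 0 -21 0 0 0 1" --pt "0 0 -22 0 0 0 1" --pt "0 0 -22 0 0 0 1" --pt "0 0 -22 0 0 0 1"

```text
time: 7.45
ee_pos: [0.4357, 0.2176, 0.2791]
orientation: [-0.0, 1.0, 0.023, 0.0]
ft_force: [0.2, -1.0, -2.6]
width: 0.312
grip_force: 30.0
```

```bash
cat > tgt.py <<'E'
from go import *
yaw,t=-.356,.465
patch=np.array([.5965,-.377,.105])
Rr=RM(yaw,t)
def tcp(gap,off=(-.0008,0,.0108)): # tcp for given window gap (m)
    return patch+Rr.apply(np.array(off)-np.array([.066,0,-.025-gap]))
E
python3 - <<'E'
from tgt import *
print(tcp(.03),tcp(.1))
rel(([.45,-.20,.28],tool(RM(-.2))),(tcp(.13),tool(Rr)))
E
```

```text
[ 0.51 -0.35  0.13] [ 0.48 -0.33  0.2 ]
t 7.45 p [0.44 0.22 0.28] q [-0.    1.    0.02  0.  ] j [ 0.33  0.24  1.82 -0.    1.08  1.85] w 0.312 F [ 0.2 -1.  -2.6] 29.97020423412323
shift cm [-0.48 41.78 -0.1 ] rot [-0.01 -0.05 14.08] | alt [   0.07   -0.02 -165.92]
shift cm [ 1.   54.89  5.58] rot [-5.37 26.23 22.6 ] | alt [ -36.21   -7.41 -153.21]
```

>>> jog_arm --pt "0 2 0 0 0 0 1" --pt "0 5 0 0 0 0 1" --pt "0 8.5 0 0 0 1 1" --pt "0 12 0 0 0 3 1" --pt "0 15.5 0 0 0 5 1" --pt "0 19 0 0 0 7 1" --pt "0 22.5 0 0 0 9 1" --pt "0 26 0 0 0 10 1" --pt "0 29.5 0 0 0 11 1" --pt "0 33 0 0 0 12 1" --pt "0 36.5 0 0 0 13 1" --pt "0 39.5 0 0 0 14 1" --pt "0 41 0 0 0 14 1" --pt "0 42 0 0 0 14 1" --pt "0 42 0 0 0 14 1"

```text
time: 8.7
ee_pos: [0.4549, -0.203, 0.2775]
orientation: [-0.0, 0.995, -0.1, -0.001]
ft_force: [-0.4, 1.2, -3.2]
width: 0.314
grip_force: 30.0
```

```bash
python3 - <<'E'
from tgt import *
rel((tcp(.13),tool(Rr)),(tcp(.03),tool(Rr)))
E
```

```text
t 8.7 p [ 0.45 -0.2   0.28] q [-0.    0.99 -0.1  -0.  ] j [-0.55  0.26  1.8  -0.    1.08  1.22] w 0.314 F [-0.4  1.2 -3.2] 29.97018724679947
shift cm [ 4.1  12.16  5.42] rot [-2.09 26.7   8.76] | alt [ -39.63   -3.11 -166.64]
shift cm [ 8.55 12.86 14.35] rot [-2.09 26.7   8.76] | alt [ -39.63   -3.11 -166.64]
```

>>> jog_arm --pt "0.5 1.5 0 -0.3 3 1 1" --pt "1 3.5 0.5 -0.5 7 2 1" --pt "1.5 6 1 -0.8 11 4 1" --pt "2.2 8.5 2 -1.2 16 5.5 1" --pt "3 10.5 3.2 -1.6 21 7 1" --pt "3.6 11.6 4.5 -1.9 25 8 1" --pt "4.1 12.2 5.4 -2.1 26.7 8.8 1" --pt "4.1 12.2 5.4 -2.1 26.7 8.8 1" --pt "4.1 12.2 5.4 -2.1 26.7 8.8 1" --pt "4.1 12.2 5.4 -2.1 26.7 8.8 1"

```text
time: 9.53
ee_pos: [0.4718, -0.3285, 0.2251]
orientation: [0.041, 0.958, -0.171, 0.227]
ft_force: [0.9, 0.3, -2.7]
width: 0.311
grip_force: 30.0
```

```bash
python3 - <<'E'
from tgt import *
import cv2
rel((tcp(.13),tool(Rr)),(tcp(.03),tool(Rr)))
a=grab_frame("scene");b=grab_frame("top")
cv2.imwrite("pics/h_s.png",a[:,:,::-1]);cv2.imwrite("pics/h_t.png",b[:,:,::-1])
cv2.imwrite("pics/h1.png",cv2.resize(np.hstack([a[90:220,290:420,::-1],b[130:260,340:470,::-1]]),None,fx=3,fy=3,interpolation=2))
E
```

```text
t 9.5333 p [ 0.47 -0.33  0.23] q [ 0.04  0.96 -0.17  0.23] j [-0.81  0.31  1.98  0.45  0.47  0.74] w 0.311 F [ 0.9  0.3 -2.7] 29.970378577709198
shift cm [-0.11  0.2   0.16] rot [-0.07 -0.07  0.14] | alt [   0.1    -0.11 -179.86]
shift cm [-0.12  0.21 10.16] rot [-0.07 -0.07  0.14] | alt [   0.1    -0.11 -179.86]
```

View pics/h1.png

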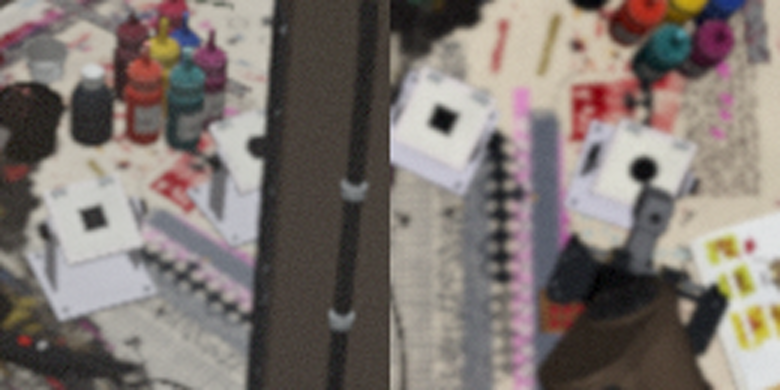

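```bash
cat > chk.py <<'E'
from fit import *
from tgt import *
import sys
def head(pic):
    o=get_obs();Rt=Rq(o["orientation"])*FLIP;p=np.array(o["ee_pos"])
    O=p-Rt.apply([-.0008,0,.0108])
    f=lambda v:O+Rt.apply(np.array(v)/1000)
    print("dot",proj("top",f((66,0,33))),"spot",f((66,0,-55)).round(4),"patch",patch)
    i=cv2.imread(pic);x,y=400,165
    i=cv2.resize(i[y:y+65,x:x+65],None,fx=8,fy=8,interpolation=2)
    m=standm([.6,-.379,-.356,.465])
    for P in([f(v) for v in((86,18,33),(86,-18,33),(46,-18,33),(46,18,33))],[m[k] for k in("ul","ur","dr","dl")]):
        cv2.polylines(i,[(((proj("top",P)-[x,y]+.5)*8-.5).round().astype(int))],True,(0,0,255),1)
    cv2.imwrite(pic[:-4]+"_o.png",i)
head(sys.argv[1])
E
python3 chk.py pics/h_t.png
```

```text
dot [[428.2  202.28]] spot [ 0.56 -0.36  0.2 ] patch [ 0.6  -0.38  0.1 ]
```

View pics/h_t_o.png

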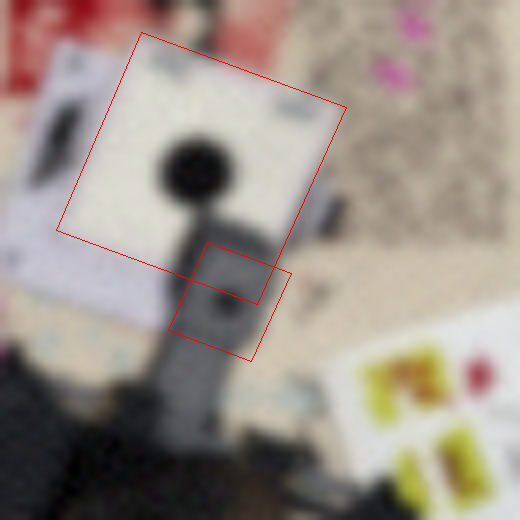

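The head dot sits within 0.3 px of the prediction, so the grip is as modelled. Next I advance along the normal to a 30 mm gap.

>>> jog_arm --pt "0 0.1 1.5 0 0 0 1" --pt "-0.1 0.2 3 0 0 0 1" --pt "-0.1 0.2 4.5 0 0 0 1" --pt "-0.1 0.2 6 0 0 0 1" --pt "-0.1 0.2 7.5 0 0 0 1" --pt "-0.1 0.2 8.5 0 0 0 1" --pt "-0.1 0.2 9.2 0 0 0 1" --pt "-0.1 0.2 9.2 0 0 0 1" --pt "-0.1 0.2 9.2 0 0 0 1"

```text
time: 10.38
ee_pos: [0.509, -0.3452, 0.1424]
orientation: [0.041, 0.958, -0.171, 0.228]
ft_force: [0.6, -0.5, -1.6]
width: 0.317
grip_force: 30.0
```

```bash
python3 - <<'E'
from tgt import *
import cv2
rel((tcp(.03),tool(Rr)))
cv2.imwrite("pics/k_t.png",grab_frame("top")[:,:,::-1])
E
python3 chk.py pics/k_t.png
```

```text
t 10.3833 p [ 0.51 -0.35  0.14] q [ 0.04  0.96 -0.17  0.23] j [-0.78  0.49  1.97  0.65  0.31  0.56] w 0.317 F [ 0.6 -0.5 -1.6] 29.970322251319885
shift cm [-0.03 -0.07  0.94] rot [-0.04 -0.12  0.09] | alt [   0.19   -0.06 -179.91]
dot [[426.62 194.29]] spot [ 0.59 -0.38  0.11] patch [ 0.6  -0.38  0.1 ]
```

View pics/k_t_o.png

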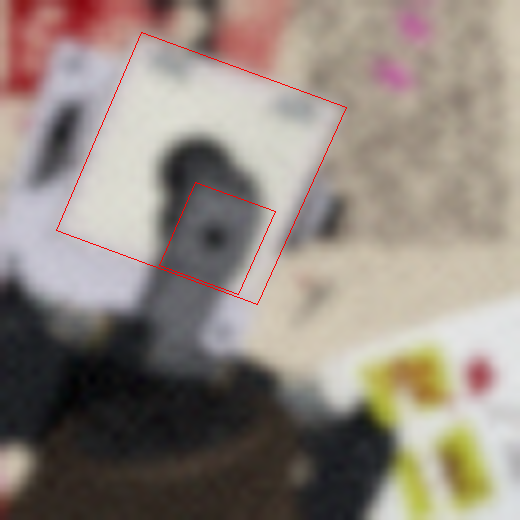

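The dot matches again (~426.6,194.4). Now the last 9 mm, then hold.

>>> jog_arm --pt "0 0 0.3 0 0 0 1" --pt "0 0 0.6 0 0 0 1" --pt "0 0 0.9 0 0 0 1" --pt "0 0 0.9 0 0 0 1" --pt "0 0 0.9 0 0 0 1" --pt "0 0 0.9 0 0 0 1" --pt "0 0 0.9 0 0 0 1" --pt "0 0 0.9 0 0 0 1" --pt "0 0 0.9 0 0 0 1" --pt "0 0 0.9 0 0 0 1" --pt "0 0 0.9 0 0 0 1" --pt "0 0 0.9 0 0 0 1" --pt "0 0 0.9 0 0 0 1" --pt "0 0 0.9 0 0 0 1" --pt "0 0 0.9 0 0 0 1" --pt "0 0 0.9 0 0 0 1" --pt "0 0 0.9 0 0 0 1" --pt "0 0 0.9 0 0 0 1" --pt "0 0 0.9 0 0 0 1" --pt "0 0 0.9 0 0 0 1"

```text
time: 12.1
ee_pos: [0.5125, -0.3469, 0.134]
orientation: [0.041, 0.958, -0.172, 0.228]
ft_force: [-0.1, -0.2, -2.9]
width: 0.314
grip_force: 30.0
```

>>> jog_arm --pt "0 0 0 0 0 0 1" --pt "0 0 0 0 0 0 1" --pt "0 0 0 0 0 0 1" --pt "0 0 0 0 0 0 1" --pt "0 0 0 0 0 0 1" --pt "0 0 0 0 0 0 1" --pt "0 0 0 0 0 0 1" --pt "0 0 0 0 0 0 1" --pt "0 0 0 0 0 0 1" --pt "0 0 0 0 0 0 1" --pt "0 0 0 0 0 0 1" --pt "0 0 0 0 0 0 1" --pt "0 0 0 0 0 0 1" --pt "0 0 0 0 0 0 1" --pt "0 0 0 0 0 0 1" --pt "0 0 0 0 0 0 1" --pt "0 0 0 0 0 0 1" --pt "0 0 0 0 0 0 1"

```text
time: 13.6
ee_pos: [0.5125, -0.3469, 0.134]
orientation: [0.041, 0.958, -0.172, 0.228]
ft_force: [0.4, -0.3, -2.5]
width: 0.313
grip_force: 30.0
```

```bash
python3 - <<'E'
from tgt import *
o=get_obs();Rt=Rq(o["orientation"])*FLIP
print(((np.array(o["ee_pos"])-Rt.apply([-.0008,0,.0108])+Rt.apply([.066,0,-.055])-patch)*1000), o["qvel"])
rel((tcp(.03),tool(Rr)),(tcp(.13),tool(Rr)))
E
```

```text
[-0.25 -0.97  0.36] [-0. -0. -0.  0.  0.  0.]
t 13.6 p [ 0.51 -0.35  0.13] q [ 0.04  0.96 -0.17  0.23] j [-0.78  0.5   1.97  0.67  0.3   0.54] w 0.313 F [ 0.4 -0.3 -2.5] 29.970206022262573
shift cm [-0.01 -0.11  0.01] rot [-0.01 -0.12  0.05] | alt [   0.19   -0.02 -179.95]
shift cm [ 0.01 -0.11 -9.99] rot [-0.01 -0.12  0.05] | alt [   0.19   -0.02 -179.95]
```

The reading was held for about 3 s within ~1 mm of the measured patch. Now retracting along the normal.

>>> jog_arm --pt "0 0 -1 0 0 0 1" --pt "0 0 -2.5 0 0 0 1" --pt "0 0 -4.5 0 0 0 1" --pt "0 0 -7 0 0 0 1" --pt "0 0 -9 0 0 0 1" --pt "0 0 -10 0 0 0 1" --pt "0 0 -10 0 0 0 1" --pt "0 0 -10 0 0 0 1"

```text
time: 14.27
ee_pos: [0.4704, -0.3313, 0.2233]
orientation: [0.041, 0.957, -0.172, 0.228]
ft_force: [0.2, -0.2, -2.6]
width: 0.317
grip_force: 30.0
```

```bash
python3 - <<'E'
from tgt import *
rel(([.45,-.20,.28],tool(RM(-.2))))
E
```

```text
t 14.2667 p [ 0.47 -0.33  0.22] q [ 0.04  0.96 -0.17  0.23] j [-0.82  0.31  1.98  0.46  0.47  0.73] w 0.317 F [ 0.2 -0.2 -2.6] 29.970430433750153
shift cm [ -3.22 -11.6   -7.99] rot [  2.1  -26.74  -8.72] | alt [-39.69  -3.12 166.67]
```

>>> jog_arm --pt "-0.3 -1 -1 0.2 -2 -0.7 1" --pt "-0.8 -2.5 -2.5 0.5 -6 -2 1" --pt "-1.4 -4.5 -4 0.9 -11 -3.6 1" --pt "-2 -7 -5.5 1.3 -17 -5.5 1" --pt "-2.6 -9.5 -7 1.8 -22 -7.2 1" --pt "-3 -11 -7.7 2 -25.5 -8.3 1" --pt "-3.2 -11.6 -8 2.1 -26.7 -8.7 1" --pt "-3.2 -11.6 -8 2.1 -26.7 -8.7 1" --pt "-3.2 -11.6 -8 2.1 -26.7 -8.7 1" --pt "-3.2 -11.6 -8 2.1 -26.7 -8.7 1"

```text
time: 15.1
ee_pos: [0.4502, -0.2003, 0.2793]
orientation: [-0.001, 0.995, -0.1, -0.0]
ft_force: [0.1, 0.0, -1.9]
width: 0.318
grip_force: 30.0
```

```bash
python3 - <<'E'
from tgt import *
rel(([.4362,.2178,.25],tool(RM(.047))))
E
```

```text
t 15.1 p [ 0.45 -0.2   0.28] q [-0.    0.99 -0.1  -0.  ] j [-0.55  0.25  1.81  0.    1.08  1.22] w 0.318 F [ 0.1  0.  -1.9] 29.97034728527069
shift cm [ -9.69 -40.69   2.97] rot [ -0.06   0.01 -14.18] | alt [  0.01   0.09 165.82]
```

>>> jog_arm --pt "-0.5 -2 0 0 0 -1 1" --pt "-1.2 -5 0 0 0 -2 1" --pt "-2 -8.5 0 0 0 -3 1" --pt "-3 -12 0 0 0 -4.5 1" --pt "-3.8 -15.5 0 0 0 -6 1" --pt "-4.6 -19 0 0 0 -7.5 1" --pt "-5.4 -22.5 0 0 0 -9 1" --pt "-6.2 -26 0 0 0 -10.5 1" --pt "-7 -29.5 0.5 0 0 -12 1" --pt "-7.8 -33 1 0 0 -13 1" --pt "-8.6 -36.5 2 0 0 -14 1" --pt "-9.3 -39 2.5 0 0 -14.2 1" --pt "-9.6 -40.3 3 0 0 -14.2 1" --pt "-9.7 -40.7 3 0 0 -14.2 1" --pt "-9.7 -40.7 3 0 0 -14.2 1" --pt "-9.7 -40.7 3 0 0 -14.2 1"

```text
time: 16.43
ee_pos: [0.4363, 0.2174, 0.2504]
orientation: [-0.0, 1.0, 0.023, 0.0]
ft_force: [0.4, 0.4, -2.6]
width: 0.316
grip_force: 30.0
```

```bash
python3 - <<'E'
from tgt import *
rel(([.4362,.2178,.11],tool(RM(.047))))
E
```

```text
t 16.4333 p [0.44 0.22 0.25] q [-0.    1.    0.02  0.  ] j [0.33 0.27 1.86 0.   1.01 1.85] w 0.316 F [ 0.4  0.4 -2.6] 29.970213174819946
shift cm [-0.01 -0.04 14.04] rot [-0.02 -0.01 -0.  ] | alt [ -0.01   0.02 180.  ]
```

>>> jog_arm --pt "0 0 2 0 0 0 1" --pt "0 0 5 0 0 0 1" --pt "0 0 8 0 0 0 1" --pt "0 0 11 0 0 0 1" --pt "0 0 13 0 0 0 1" --pt "0 0 14 0 0 0 1" --pt "0 0 14 0 0 0 1" --pt "0 0 14 0 0 0 1" --pt "0 0 14 0 0 0 1"

```text
time: 17.18
ee_pos: [0.4368, 0.2177, 0.1114]
orientation: [-0.0, 1.0, 0.023, 0.001]
ft_force: [-1.4, 0.5, -3.6]
width: 0.314
grip_force: 30.0
```

```bash
python3 - <<'E'
from tgt import *
rel(([.4362,.2178,.0592],tool(RM(.047))))
E
```

```text
t 17.1833 p [0.44 0.22 0.11] q [-0.    1.    0.02  0.  ] j [0.33 0.47 2.02 0.   0.65 1.85] w 0.314 F [-1.4  0.5 -3.6] 29.97023642063141
shift cm [-0.07 -0.01  5.22] rot [-0.04 -0.1  -0.03] | alt [ -0.15   0.07 179.97]
```

>>> jog_arm --pt "0 0 1 0 0 0 1" --pt "0 0 2 0 0 0 1" --pt "0 0 3 0 0 0 1" --pt "0 0 3.8 0 0 0 1" --pt "0 0 4.4 0 0 0 1" --pt "0 0 4.8 0 0 0 1" --pt "0 0 5 0 0 0 1" --pt "0 0 5.1 0 0 0 1" --pt "0 0 5.1 0 0 0 1" --pt "0 0 5.1 0 0 0 1"

```text
time: 18.02
ee_pos: [0.4361, 0.2183, 0.0596]
orientation: [-0.0, 1.0, 0.024, 0.0]
ft_force: [-0.9, -0.0, -3.3]
width: 0.313
grip_force: 30.0
```

```bash
python3 - <<'E'
from tgt import *
rel(([.4362,.2178,.0588],tool(RM(.047))))
E
```

```text
t 18.0167 p [0.44 0.22 0.06] q [-0.    1.    0.02  0.  ] j [0.33 0.57 2.05 0.   0.52 1.85] w 0.313 F [-0.9 -0.  -3.3] 29.97029185295105
shift cm [0.   0.05 0.08] rot [-0.02 -0.03  0.03] | alt [   0.05   -0.03 -179.97]
```

Back at the pick height within 1 mm. I lower the last bit, open slowly, and rise.

>>> jog_arm --pt "0 0 0.1 0 0 0 1" --pt "0 0 0.1 0 0 0 1" --pt "0 0 0.1 0 0 0 0.6" --pt "0 0 0.1 0 0 0 0.5" --pt "0 0 0.1 0 0 0 0.4" --pt "0 0 0.1 0 0 0 0.3" --pt "0 0 0.1 0 0 0 0.3" --pt "0 0 0.1 0 0 0 0.3" --pt "0 0 0.1 0 0 0 0.2" --pt "0 0 0.1 0 0 0 0.2" --pt "0 0 0.1 0 0 0 0.2" --pt "0 0 0.1 0 0 0 0.2"

```text
time: 19.02
ee_pos: [0.436, 0.2182, 0.0584]
orientation: [-0.0, 1.0, 0.024, 0.0]
ft_force: [-0.8, -0.5, 0.2]
width: 0.796
grip_force: 0.0
```

>>> jog_arm --pt "0 0 0 0 0 0 0.2" --pt "0 0 0 0 0 0 0.2" --pt "0 0 -0.5 0 0 0 0.2" --pt "0 0 -1.5 0 0 0 0.2" --pt "0 0 -3 0 0 0 0.2" --pt "0 0 -5 0 0 0 0.2" --pt "0 0 -8 0 0 0 0.2" --pt "0 0 -12 0 0 0 0.2" --pt "0 0 -16 0 0 0 0.2" --pt "0 0 -20 0 0 0 0.2" --pt "0 0 -22 0 0 0 0.2" --pt "0 3 -22 0 0 0 0.2" --pt "0 7 -22 0 0 0 0.2" --pt "0 11 -22 0 0 0 0.2" --pt "0 15 -22 0 0 0 0.2" --pt "0 19 -22 0 0 0 0.2" --pt "0 23 -22 0 0 0 0.2" --pt "0 26 -22 0 0 0 0.2" --pt "0 28 -22 0 0 0 0.2" --pt "0 28 -22 0 0 0 0.2"

```text
time: 20.68
ee_pos: [0.4492, -0.0645, 0.2792]
orientation: [0.0, 1.0, 0.022, 0.0]
ft_force: [0.6, 0.3, -0.6]
width: 0.8
grip_force: 0.0
```

```bash
python3 - <<'E'
from fit import *
A=cv2.imread("pics/top0.png");B=grab_frame("top")[:,:,::-1];C=cv2.imread("pics/scene0.png");D=grab_frame("scene")[:,:,::-1]
r=lambda i,x,y:cv2.resize(i[y:y+60,x:x+60],None,fx=4.5,fy=4.5,interpolation=2)
cv2.imwrite("pics/end.png",np.vstack([np.hstack([r(A,230,200),r(B,230,200)]),np.hstack([r(C,268,230),r(D,268,230)])]))
for a,b,x,y in((A,B,240,200),(C,D,268,238)):
    g=lambda i:cv2.cvtColor(np.ascontiguousarray(i[y:y+50,x:x+50]),6).astype(np.float32)
    print(cv2.phaseCorrelate(g(a),g(b)),np.abs(g(a)-g(b)).mean())
o=get_obs();print(o["time"],o["ft_force"],o["width"])
E
```

```text
((-0.11408644395563527, 0.060525981376759574), 0.9626797271728516) 2.71
((0.015115137520758992, 0.037101401609326956), 1.0174207019805908) 10.4656
20.7833 [-0.31928512  0.24112223  0.06624804] 0.7991163513314051
```

View pics/end.png

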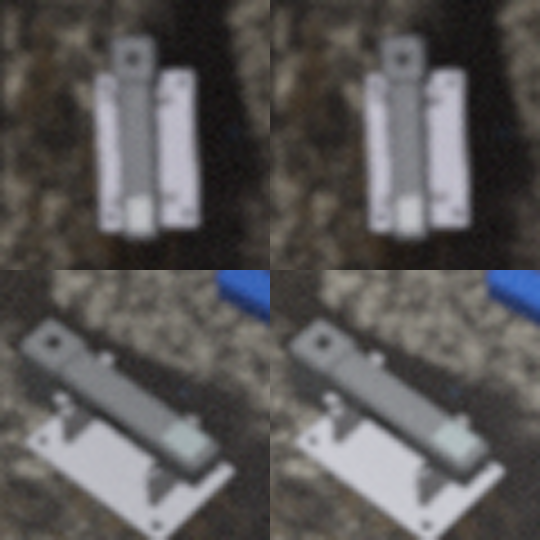

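The reader lies in its saddles just as it did at the start, in both views (shift ≈0.1 px). Handing in.

```bash
python3 -c "
from station import *
print(close_job())"
```

```text
the job is handed in; nothing more can be done
None
```

I held the reader over the round patch for about 3 s, 30 mm off and within about 1 mm of the patch centre I measured. I then laid it back in its rest as it lay before and handed the job in at about 21 s; the hand-in call gave no verdict.

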